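# Gauge a timber sample in the bench caliper

## Task

Take the pale timber sample with the bark on top from the enamel tray and lay it flat on the bench between the two jaws of the caliper, bark up, lengthwise along the jaws and about midway along them. Then slide the moving jaw gently up by its sprung orange thumb pad until both jaws lie flat on the sides of the sample, without forcing or tilting the jaw, let go, and only then press the green hold button on the readout and release it. Leave the dark sample and everything else on the bench alone.

Things in the scene. Friction and masses are not known exactly. Their poses are not given: they have to be found in the camera images.
- bark_sample: Sawn timber sample, block 100 x 46 x 40 mm (own x along the 100 mm, y along the 46 mm, z up), about 0.13 kg: pale wood with a brown strip of bark, 24 mm wide, along the middle of its top. Starts flat in the tray, bark up; origin at the centre of its underside. Its 46 mm width is what the caliper gauges.
- dark_sample: Very dark red-brown hardwood block 105 x 44 x 38 mm without bark, also in the tray; leave it alone. Origin at the centre of its underside, own x along its length.
- tray: White enamel tray with a blue rim, 280 (own x) x 220 (y) mm, walls 18 mm high, floor 4 mm thick, fixed to the bench. Origin at the centre of its underside. The two samples start in it, one towards each end of its 280 mm, roughly crosswise to it; which is at which end varies.
- caliper: Fixed bench caliper. Origin at bench height, in the fixed jaw's face plane, middle of the jaws' length. Own y: along the rail, the way the jaws open (closing is -y); x: along the jaws towards the rail; z up. Fixed jaw: steel plate, face at y = 0, x -58 to 64 mm, z 3 to 37 mm. Rail at x = 85 mm, y -35 to 265 mm, top 25 mm high. No bed: the sample lies on the bench between the jaws.
- carriage (a joint): The gap between the two jaws in m (0 shut, at most 0.165). The moving jaw rides on a grey carriage on the rail, which starts open at 0.115 to 0.155, slides against about 2 N of friction and stays where it is left. With the sample nipped it reads about 0.046.
- jaw: Moving jaw, a steel plate like the fixed one, facing it; origin at bench height, x = 85 mm in the caliper's frame, in the plane of its face. Axes as the caliper's when square. It has play on the carriage: it tilts about the vertical (springs back, about 8 N m per rad), so pressing the sample hard tilts it; over 4 degrees is too much.
- pad_face (a point): Centre of the outer face (+y of the caliper) of the orange thumb pad: an upright plate 44 mm wide (caliper x), 8 mm thick, 32 to 80 mm above the bench, over the rail (x = 85 mm) behind the carriage, its face 84 mm beyond the moving jaw's face when free. Push it towards the fixed jaw (-y of the caliper) to close the jaw. This point is 58 mm above the bench.
- pad (a joint): How far the thumb pad is pressed towards the carriage, in m: 0 free, 0.015 at its stop. Soft spring: 1.2 N to start, 0.4 N more per mm, 7.2 N at the stop. It yields 2 to 4 mm while the carriage slides, more once the sample is nipped; 8 to 13 mm is a good gentle press. Beyond the stop the full push goes into the sample.
- readout: Grey readout box, 100 (x) x 90 (y) x 46 (z) mm, fixed to the bench, with a dark display and the green hold button on top. Origin at the centre of its underside.
- hold_button_top (a point): Centre of the top of the round green hold button, 30 mm across, standing on the readout in a black housing.
- hold_button (a joint): Travel of the hold button, in m: 0 up, 0.006 fully down; sprung, fully down takes 4 N; over 0.004 it registers.
- petri: Clear open dish, 90 mm across, 15 mm high, loose bystander beyond the caliper; origin under its centre.
- jar: Clear jar with yellow cap, 72 mm across, 90 mm high, loose bystander; origin under its centre.
- wash_bottle: White bottle with blue cap, 68 mm across, 170 mm high, loose bystander; origin under its centre.
- amber_bottle: Amber bottle, 60 mm across, 130 mm high, loose bystander; origin under its centre.
- spatula: Spatula with a blue handle, 180 mm long, lying beside the readout, loose bystander.
- brush: Brush, 170 mm long, lying beside the tray, loose bystander.
Things that resemble listed ones, but are neither listed nor needed, are in the scene too. Leave any red look-alike of the readout alone.

How it is judged:
By the outcome, as a careful person would: the job done as asked, in the order asked, and still so for the second after the job is handed in, with the robot touching nothing.
It also fails if it takes over 58 s, if anything falls off the work surface, if the arm or the gripper's body presses on something with over 40 N, if the wrist force passes 120 N, or if a joint passes its speed limit or range.

## Robot

A 6-joint arm with a two-finger parallel gripper is mounted at the origin on the work surface. World frame = base frame: x ahead of the robot, y to its left, z up, the work surface at z = 0. Lengths are in m, angles in rad, forces in N, time in s.
With the tool pointing down it reaches from about 0.4 to 0.825 m from the base axis. Payload 7 kg.
Tool frame: the origin (TCP) lies on the centre line of the jaws, within the pads' length; the fingertips stand ctrl.tcp_to_tips ahead of it and the grasp point (between the pads) lies 11 mm behind it (ctrl.tcp_to_tips is the distance from the TCP to the fingertips, in m); z points along the fingers, x is the direction in which the jaws open and shut, and the axes are right-handed (so a half turn about z gives the same grasp; the last joint's range is limited). The gripper opens to 85 mm and grips with 20 to 120 N. Pads are 22 mm wide; open, the fingers measure 114 mm over their backs; the gripper's body (76 mm by 85 mm) begins 54 mm behind the grasp point. The pads swing forward as they close: fully open they stand 13 mm farther back than shut.
Start: joints at [1.423, 0.359, 0.012, 0, -1.224, -0.288], TCP at [0.285, 0.612, 0.239] pointing down, gripper open.
Joint ranges: [-3.07, 3.07], [-1.43, 2.12], [-1.02, 1.25], [-3.03, 1.67], [-3.05, -0], [-3.03, 3.03]. Speed limits (rad/s): [2.39, 2.39, 3.01, 3.14, 3.14, 3.14].

## Interface

Orientations are given as a rotation vector (axis times angle).
In Python, from station import ctrl gives the robot as it stands. Calls block until the motion is done:
- ctrl.move_ptp(position, orientation): joint-space move of the TCP to a pose.
- ctrl.move_straight(position, attitude=None, v=0.15, f_stop=None): straight line of the TCP; attitude=None keeps the orientation; v is the mean speed in m/s. With f_stop (N) it stops when the force on the tool has changed by that much, and returns True; else False.
- ctrl.movej(angles): joint-space move.
- ctrl.set_gripper(opening): finger opening in m; the grip force is fixed at half the most; returns when the fingers have stopped.
- ctrl.pause(seconds).
- ctrl.solve_ik(position, orientation): joint angles nearest the present ones, or None.
- ctrl.get_image(name): name is "scene" or "side" or "wrist"; returns (picture, depth): 384x512x3 uint8, red, green, blue; 384x512 float32, m along the optical axis (not along the pixel's ray), 0 where there is no reading.
- ctrl.camera_params(name): a dict with "intrinsics" (3x3 intrinsics, pixels), "k1" (the pictures are not rectified: a ray, as slopes to the right and down, at radius r is drawn at 1 + k1 r^2 times it, then the intrinsics apply), "eye" and "attitude" of the camera in the world. Camera axes: x right, y down, z forward; pixel columns grow to the right and rows downward; lengths in m; the calibration is good to about 2 mm. A picture is of the moment at which its call begins: read the wrist's pose just before it. camera_params takes no time and is no camera call; for the wrist camera it gives the pose at the moment of the call.
A pose or a line that the arm cannot do raises ctrl.Unreachable and nothing moves.
- ctrl.job_done(): hands the job in, once; it reports no verdict.
Trained networks look in the newest picture that a camera, given by its name, has taken for a name from the list of things; names that differ only in an ending like _2 or _b are one class to them, and where a whole thing is asked for, a point or a joint stands for the part that bears it (a point fixed in the world has none). Each returns a list of dicts, best first, with "conf" (0 to 1); they miss things now and then, are a little off and sometimes report something else, mostly with a low value. They report only what shows in the picture. A call takes as long as a camera call. They do not tell look-alikes from the thing itself.
- ctrl.find_in(label, camera): "point" ([x, y, z] in m, in the coordinates of the camera as it stood for that picture, good to about 4 mm: the middle of the surface that is visible of it).
Readings, each from a call of its own:
- ctrl.read_time(): time.
- ctrl.read_qpos(): joint angles.
- ctrl.read_dq(): joint speeds.
- ctrl.read_joint_efforts(): joint torques, N m.
- ctrl.read_ee_pos(): TCP position.
- ctrl.read_tool_rot(): TCP orientation.
- ctrl.read_contact_force(): force on the tool from outside, world axes, zero at the start.
- ctrl.read_moment(): the same for the moment, N m.
- ctrl.read_width(): finger opening in m.
Only numpy, scipy, OpenCV 4.12 (cv2) and the standard library are available. Lean on these libraries where they do the work, as an engineer would, in place of code of your own. Each camera call takes 0.05 s, during which the arm holds its last target. There are 200 camera calls.

## Working session

There is one attempt and no reset: what is moved stays moved. The work goes in short steps, each a Python script; the robot and the scene stay as the last script left them, time stands still between calls to the robot, and variables do not carry over. Pictures are saved under pics/ and viewed, about 8 in all and at most 12, crops included, and the job is handed in when it is done.

```bash
mkdir -p pics; ls; cat > h.py <<'E'
import numpy as np, cv2
from scipy.spatial.transform import Rotation as R
from station import ctrl
def cam(n):
    p=ctrl.camera_params(n); a=np.array(p["attitude"],float)
    Rm=a if a.shape==(3,3) else R.from_rotvec(a).as_matrix()
    return np.array(p["intrinsics"]),float(p["k1"]),np.array(p["eye"]),Rm
def shot(n,save=None):
    c=cam(n); im,d=ctrl.get_image(n)
    if save: cv2.imwrite("pics/"+save,im[:,:,::-1]); np.savez("pics/"+save+".npz",im=im,d=d,K=c[0],k1=c[1],e=c[2],R=c[3])
    return im,d,c
def rays(uv,c):
    K,k1,e,Rm=c; uv=np.atleast_2d(np.array(uv,float))
    s=np.c_[(uv[:,0]-K[0,2])/K[0,0],(uv[:,1]-K[1,2])/K[1,1]]; t=s.copy()
    for _ in range(10): t=s/(1+k1*(t**2).sum(1,keepdims=True))
    return np.c_[t,np.ones(len(t))]
def cloud(d,c):
    v,u=np.mgrid[:d.shape[0],:d.shape[1]]
    r=rays(np.c_[u.ravel(),v.ravel()],c)*d.reshape(-1,1)
    return (r@c[3].T+c[2]).reshape(d.shape+(3,))
def onplane(uv,z,c):
    r=rays(uv,c)@c[3].T
    return c[2]+r*((z-c[2][2])/r[:,2])[:,None]
def proj(P,c):
    K,k1,e,Rm=c; q=(np.atleast_2d(P)-e)@Rm; s=q[:,:2]/q[:,2:]
    s=s*(1+k1*(s**2).sum(1,keepdims=True)); return s*[K[0,0],K[1,1]]+[K[0,2],K[1,2]]
def load(s):
    z=np.load("pics/"+s+".npz"); return z["im"],z["d"],(z["K"],float(z["k1"]),z["e"],z["R"])
def down(a): # tool down, tool x axis (jaw opening) at world angle a
    x=np.array([np.cos(a),np.sin(a),0]);z=np.array([0,0,-1.]);return R.from_matrix(np.c_[x,np.cross(z,x),z]).as_rotvec()
E
python3 - <<'E'
from h import *
a=shot("scene","s0.png")[0]; b=shot("side","d0.png")[0]
print(ctrl.tcp_to_tips, ctrl.read_tool_rot(), [ (n,cam(n)[2].round(3)) for n in("scene","side","wrist")])
for n in ("scene","side"):
  e,Rm=cam(n)[2:]
  for l in ["bark_sample","dark_sample","tray","caliper","jaw","pad_face","readout","hold_button_top"]:
    print(n,l,[(round(f["conf"],2),(Rm@f["point"]+e).round(3).tolist(),proj(Rm@f["point"]+e,cam(n)).round().tolist()) for f in ctrl.find_in(l,n)[:3]])
E
```

```text
pics
0.008 [ 1.68793519e+00 -2.64820806e+00  1.44605533e-03] [('scene', array([ 1.598, -0.281,  0.795])), ('side', array([ 0.457, -0.839,  0.95 ])), ('wrist', array([0.348, 0.582, 0.373]))]
scene bark_sample [(0.6, [0.569, 0.311, 0.037], [[339.0, 196.0]])]
scene dark_sample [(0.88, [0.451, 0.306, 0.037], [[326.0, 181.0]]), (0.21, [0.725, -0.367, 0.07], [[161.0, 243.0]])]
scene tray [(0.88, [0.533, 0.273, -0.0], [[325.0, 200.0]])]
scene caliper [(0.9, [0.627, -0.029, 0.027], [[258.0, 220.0]])]
scene jaw [(0.6, [0.548, -0.016, 0.033], [[256.0, 205.0]])]
scene pad_face []
scene readout [(0.77, [0.257, -0.367, 0.044], [[159.0, 176.0]]), (0.75, [0.401, -0.477, 0.044], [[131.0, 198.0]]), (0.71, [0.388, -0.237, 0.045], [[193.0, 188.0]])]
scene hold_button_top [(0.5, [0.499, -0.351, 0.066], [[164.0, 203.0]]), (0.43, [0.759, -0.02, 0.007], [[271.0, 247.0]])]
side bark_sample [(0.71, [0.745, -0.253, 0.101], [[338.0, 237.0]]), (0.62, [0.556, 0.29, 0.039], [[260.0, 135.0]])]
side dark_sample [(0.56, [0.44, 0.302, 0.043], [[231.0, 132.0]])]
side tray [(0.64, [0.51, 0.284, 0.003], [[248.0, 143.0]]), (0.49, [0.492, -0.35, 0.066], [[251.0, 277.0]]), (0.22, [0.636, 0.05, 0.061], [[287.0, 173.0]])]
side caliper [(0.69, [0.603, -0.086, 0.031], [[281.0, 209.0]])]
side jaw [(0.74, [0.547, -0.01, 0.023], [[262.0, 194.0]])]
side pad_face [(0.69, [0.764, 0.19, 0.059], [[317.0, 146.0]])]
side readout [(0.89, [0.231, -0.378, 0.048], [[153.0, 293.0]]), (0.8, [0.512, -0.358, 0.043], [[258.0, 284.0]]), (0.76, [0.379, -0.49, 0.047], [[207.0, 334.0]])]
side hold_button_top [(0.66, [0.491, -0.355, 0.067], [[251.0, 278.0]]), (0.46, [0.334, -0.229, 0.067], [[195.0, 241.0]]), (0.22, [0.557, 0.292, 0.043], [[260.0, 133.0]])]
```

```bash
python3 -c "
import cv2
cv2.imwrite('pics/s0b.png',cv2.resize(cv2.imread('pics/s0.png'),(768,576)))"
```

```text
(no output)
```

View pics/s0b.png

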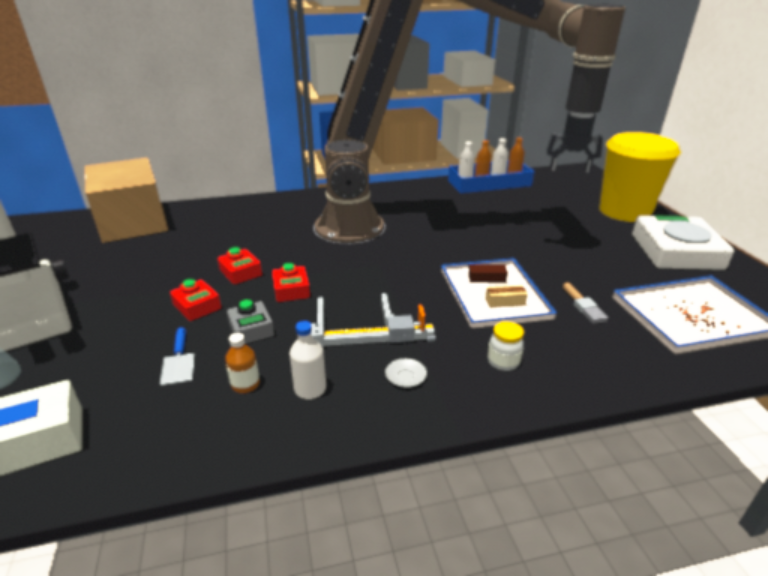

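View pics/d0.png

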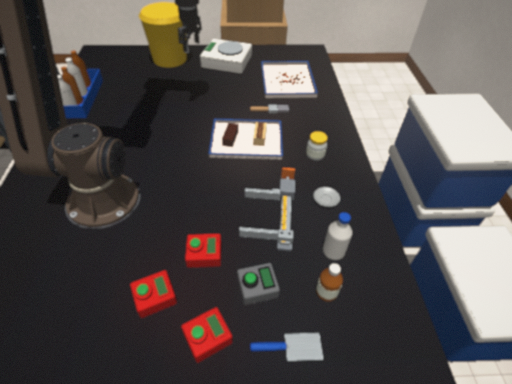

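The scene view and side view show four readouts. Three are red, at side pixels (153,293), (203,248) and (207,334). One is grey, at (258,284) with its button at (250,279), and it matches the description. The bark sample is the pale block at side (260,133), and the dark one is at (231,132). The caliper rail runs along world y, with the fixed jaw at (260,233) and the moving jaw at (262,193). Next I'll look closer with the wrist camera.

```bash
python3 - <<'E'
from h import *
t0=ctrl.read_time()
r=R.from_rotvec(ctrl.read_tool_rot()).as_matrix(); c=cam("wrist"); print("tool",r.round(2).tolist(),"cam in tool",(r.T@(c[2]-ctrl.read_ee_pos())).round(3),(r.T@c[3]).round(2).tolist())
o=down(np.pi/2)
for a in (0,np.pi/2,-np.pi/2,np.pi):
  print(a,[None if (q:=ctrl.solve_ik(p,down(a))) is None else np.round(q,2).tolist() for p in ([.56,.27,.24],[.57,-.05,.24],[.49,-.35,.2])])
ctrl.move_ptp([.54,.20,.26],r0:=ctrl.read_tool_rot()) if 0 else None
E
```

```text
tool [[-0.42, -0.91, 0.0], [-0.91, 0.42, 0.0], [-0.0, 0.0, -1.0]] cam in tool [ 0.    -0.07  -0.134] [[1.0, 0.0, 0.0], [-0.0, 0.96, 0.28], [-0.0, -0.28, 0.96]]
0 [[0.76, 0.27, -0.11, 0.0, -1.19, 2.38], [0.25, 0.19, -0.22, 0.0, -1.16, 2.89], [-0.3, 0.27, -0.21, 0.0, -1.09, -2.85]]
1.5707963267948966 [[0.76, 0.27, -0.11, 0.0, -1.19, -2.33], [0.25, 0.19, -0.22, 0.0, -1.16, -1.83], [-0.3, 0.27, -0.21, 0.0, -1.09, -1.27]]
-1.5707963267948966 [[0.76, 0.27, -0.11, 0.0, -1.19, 0.81], [0.25, 0.19, -0.22, 0.0, -1.16, 1.32], [-0.3, 0.27, -0.21, 0.0, -1.09, 1.87]]
3.141592653589793 [[0.76, 0.27, -0.11, 0.0, -1.19, -0.76], [0.25, 0.19, -0.22, 0.0, -1.16, -0.25], [-0.3, 0.27, -0.21, 0.0, -1.09, 0.3]]
```

```bash
python3 - <<'E'
from h import *
t0=ctrl.read_time()
ctrl.move_ptp([.57,.03,.30],down(np.pi/2)); ctrl.pause(.2)
t1=ctrl.read_time()
im,d,c=shot("wrist","w_cal.png"); print("conf",[( round(f["conf"],2),(c[3]@f["point"]+c[2]).round(4)) for f in ctrl.find_in("pad_face","wrist")])
ctrl.move_ptp([.55,.24,.26],down(np.pi)); ctrl.pause(.2)
print(t0,t1,ctrl.read_time())
im2,d2,c2=shot("wrist","w_tray.png")
cv2.imwrite("pics/both.png",cv2.resize(np.vstack([im,im2])[:,:,::-1],None,fx=.78,fy=.78))
print(c[0],c[1])
E
```

```text
conf [(0.71, array([0.6316, 0.0552, 0.0791]))]
0.9 3.4167 4.8417
[[281.44252093   0.         258.65199444]
 [  0.         281.44252093 193.3432201 ]
 [  0.           0.           1.        ]] -0.02492255233381585
```

View pics/both.png

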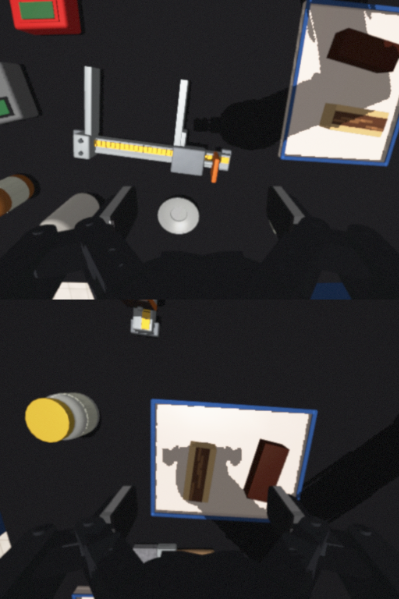

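The upper half shows the caliper from the wrist. The fixed jaw is on the left near (92,95), the moving jaw on the right near (181,110), and the orange pad at (214,165). The lower half shows the tray, with the bark sample at (201,472) and the dark one at (266,468). I'll fit both from depth.

```bash
python3 - <<'E'
from h import *
def rect(P): 
    (c,s,a)=cv2.minAreaRect((P[:,:2]*1000).astype(np.float32)); return np.round(c,1),np.round(s,1),round(a,1)
im,d,c=load("w_tray.png"); P=cloud(d,c); z=P[...,2]
m=((z>.036)&(z<.056)&(d>0)).astype(np.uint8); m=cv2.erode(m,np.ones((3,3)))
n,l,s,_=cv2.connectedComponentsWithStats(m)
for i in range(1,n):
    if s[i,4]>300: q=P[l==i]; print("tray",s[i].tolist(),q.mean(0).round(4),np.median(q[:,2]).round(4),im[l==i].mean(0).round(),rect(q))
im,d,c=load("w_cal.png"); P=cloud(d,c); z=P[...,2]
print("bench z",np.median(z[(d>0)&(abs(z)<.01)]))
hsv=cv2.cvtColor(im,cv2.COLOR_RGB2HSV)
box=(P[...,0]>.42)&(P[...,0]<.72)&(P[...,1]>-.25)&(P[...,1]<.2)&(d>0)
for nm,mm in (("jaw/25-45",box&(z>.028)&(z<.042)),("any>12",box&(z>.012)),("orange",box&(hsv[...,0]<16)&(hsv[...,1]>150)&(hsv[...,2]>80)),("yellow",box&(hsv[...,0]>=18)&(hsv[...,0]<35)&(hsv[...,1]>120)&(hsv[...,2]>100))):
    n,l,s,_=cv2.connectedComponentsWithStats(mm.astype(np.uint8))
    for i in range(1,n):
        if s[i,4]>40: q=P[l==i]; print(nm,s[i].tolist(),q.min(0).round(3),q.max(0).round(3),rect(q))
cv2.imwrite("pics/calzoom.png",cv2.resize(im[60:260,60:320,::-1],None,fx=3,fy=3,interpolation=cv2.INTER_CUBIC))
E
```

```text
tray [317, 185, 53, 75, 1994] [0.4373 0.3088 0.0418] 0.0419 [73. 36. 26.] (array([437.2, 313.5]), array([102.6,  42.5]), 75.6)
tray [235, 188, 42, 72, 2095] [0.5549 0.3122 0.0443] 0.0443 [75. 57. 40.] (array([555.5, 313.9]), array([98.7, 42.9]), 81.8)
bench z -5.628458774162293e-05
jaw/25-45 [98, 85, 23, 118, 1135] [ 0.463 -0.202  0.028] [ 0.628 -0.158  0.042] (array([ 544.3, -183.2]), array([ 27.9, 164.9]), 81.9)
jaw/25-45 [223, 102, 40, 91, 931] [ 0.486 -0.021  0.028] [0.611 0.036 0.042] (array([548.1,  14.5]), array([ 58.6, 119.4]), 82.4)
jaw/25-45 [88, 254, 16, 5, 46] [ 0.718 -0.239  0.028] [ 0.72  -0.217  0.041] (array([ 719. , -227.9]), array([22.2,  1.9]), 89.7)
any>12 [359, 71, 24, 134, 601] [0.443 0.187 0.012] [0.636 0.2   0.022] (array([539.7, 193.6]), array([ 12.5, 193. ]), 89.8)
any>12 [95, 85, 201, 149, 7532] [ 0.463 -0.221  0.012] [0.662 0.088 0.081] (array([561.9, -60.1]), array([311.3, 168.1]), 81.5)
any>12 [0, 239, 512, 145, 41664] [ 0.548 -0.045  0.304] [0.583 0.105 0.394] (array([565.6,  30.4]), array([ 34.9, 149.9]), 0.3)
any>12 [65, 250, 42, 32, 276] [ 0.718 -0.241  0.012] [ 0.72  -0.217  0.104] (array([ 719. , -228.8]), array([24.,  2.]), 89.9)
orange [270, 195, 12, 40, 303] [ 0.615  0.047 -0.002] [0.696 0.064 0.081] (array([655.5,  55.2]), array([80. , 16.1]), 3.9)
yellow [120, 180, 101, 20, 712] [ 0.596 -0.179  0.023] [ 0.626 -0.028  0.028] (array([ 611. , -103.1]), array([152.4,  12.7]), 82.8)
yellow [263, 199, 10, 7, 61] [0.626 0.037 0.024] [0.636 0.051 0.027] (array([630.8,  44.1]), array([14., 10.]), 88.2)
yellow [281, 201, 12, 8, 77] [0.629 0.065 0.024] [0.64  0.082 0.028] (array([634.6,  73.3]), array([11.5, 17. ]), 0.8)
```

View pics/calzoom.png

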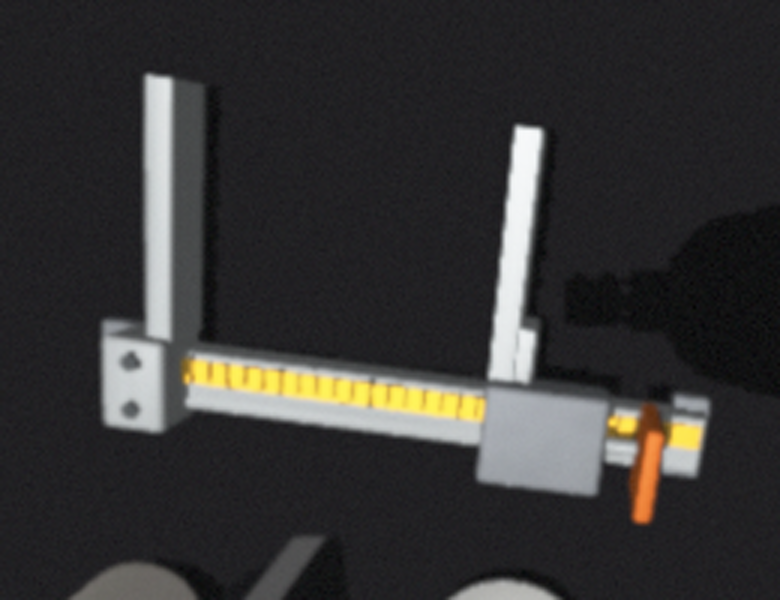

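```bash
python3 - <<'E'
from h import *
im,d,c=load("w_cal.png"); P=cloud(d,c)
f=lambda x,y:(60+x/3-.33,60+y/3-.33)
F=onplane([f(172.5,77),f(172,330)],.037,c); M=onplane([f(516,127),f(491,370)],.037,c)
Y=onplane([f(186,362),f(484,397)],.025,c); # rail yellow near top line
for n,q in (("F",F),("M",M),("Y",Y)): v=q[1]-q[0]; print(n,q.round(4).tolist(),np.degrees(np.arctan2(v[1],v[0])).round(2))
# orange
pad=onplane([f(650,403),f(641,523),f(664,430),f(654,440),f(652,523),f(633,520)],.080,c);print(pad.round(4))
# fits by cloud in rotated frame
for th in (-8.5,-8,-7.5):
  a=np.radians(th);X=np.array([np.cos(a),np.sin(a)]);Yv=np.array([-X[1],X[0]])
  u=P[...,:2]@X; v=P[...,:2]@Yv; z=P[...,2]
  top=(z>.034)&(z<.041)&(d>0)&(P[...,0]>.42)&(P[...,0]<.61)
  for n,lo,hi in (("F",-.3,-.08),("M",-.06,.2)):
    m=top&(P[...,1]>lo)&(P[...,1]<hi); uu=u[m];vv=v[m]; k=uu<uu.min()+.1
    b=np.linspace(uu[k].min(),uu[k].max(),6); print(th,n,uu.min().round(4),[ (vv[k&(uu>=b[i])&(uu<=b[i+1])].min().round(4),vv[k&(uu>=b[i])&(uu<=b[i+1])].max().round(4)) for i in range(5)])
a=np.radians(-8);
o=(im[...,0]>140)&(im[...,1]<120)&(im[...,2]<60)&(P[...,2]>.07)&(P[...,0]>.58)&(P[...,0]<.72)&(P[...,1]<.1)&(P[...,1]>0)
print("pad top",P[o].mean(0),P[o].min(0),P[o].max(0))
E
```

```text
F [[0.464, -0.1585, 0.037], [0.5785, -0.1738, 0.037]] -7.63
M [[0.4858, -0.0059, 0.037], [0.5981, -0.0207, 0.037]] -7.51
Y [[0.5971, -0.1751, 0.025], [0.6151, -0.0263, 0.025]] 83.11
[[0.6022 0.0538 0.08  ]
 [0.6591 0.0508 0.08  ]
 [0.6146 0.0602 0.08  ]
 [0.6193 0.0559 0.08  ]
 [0.6591 0.0558 0.08  ]
 [0.6577 0.0471 0.08  ]]
-8.5 F 0.4828 [(np.float64(-0.0998), np.float64(-0.0873)), (np.float64(-0.0995), np.float64(-0.0886)), (np.float64(-0.2222), np.float64(-0.0877)), (np.float64(-0.2215), np.float64(-0.0878)), (np.float64(-0.2176), np.float64(-0.0869))]
-8.5 M 0.4806 [(np.float64(0.0654), np.float64(0.0774)), (np.float64(0.0657), np.float64(0.0778)), (np.float64(0.0659), np.float64(0.0779)), (np.float64(0.0663), np.float64(0.0784)), (np.float64(0.0665), np.float64(0.086))]
-8 F 0.482 [(np.float64(-0.1041), np.float64(-0.0916)), (np.float64(-0.1039), np.float64(-0.0931)), (np.float64(-0.2269), np.float64(-0.0926)), (np.float64(-0.2262), np.float64(-0.0924)), (np.float64(-0.2225), np.float64(-0.0919))]
-8 M 0.4812 [(np.float64(0.0612), np.float64(0.0731)), (np.float64(0.0613), np.float64(0.0733)), (np.float64(0.0612), np.float64(0.0733)), (np.float64(0.0615), np.float64(0.0735)), (np.float64(0.0616), np.float64(0.0809))]
-7.5 F 0.4811 [(np.float64(-0.1083), np.float64(-0.0959)), (np.float64(-0.1083), np.float64(-0.0975)), (np.float64(-0.2316), np.float64(-0.0973)), (np.float64(-0.231), np.float64(-0.0972)), (np.float64(-0.2256), np.float64(-0.0969))]
-7.5 M 0.4817 [(np.float64(0.0568), np.float64(0.0688)), (np.float64(0.0568), np.float64(0.0688)), (np.float64(0.0566), np.float64(0.0686)), (np.float64(0.0567), np.float64(0.0687)), (np.float64(0.0567), np.float64(0.0758))]
pad top [0.63699262 0.05327579 0.07844366] [0.61582228 0.04752646 0.07267109] [0.6576877  0.06088613 0.08098165]
```

```bash
cat >> h.py <<'E'
TH=np.radians(-7.6); X=np.array([np.cos(TH),np.sin(TH)]); Y=np.array([-X[1],X[0]])
def W(x,y,z): return np.r_[(.5393+x)*X+(-.0963+y)*Y,z]
E
python3 - <<'E'
from h import *
p=np.array([.5555,.3135]); o=down(np.radians(171.8)); op=down(np.pi/2+TH)
print("pad expected",W(.085,.238,.058), [ctrl.solve_ik(q,op) is not None for q in (W(0,.058,.1),W(0,.058,.018))])
ctrl.move_ptp([*p,.10],o); ctrl.move_straight([*p,.022],v=.1,f_stop=15)
ctrl.set_gripper(.03); print("w",ctrl.read_width(),ctrl.read_ee_pos(),ctrl.read_time())
ctrl.move_straight([*p,.14],v=.2); print("F",ctrl.read_contact_force(),ctrl.read_width())
ctrl.move_ptp(W(0,.058,.14),op); ctrl.move_straight(W(0,.058,.06),v=.2); ctrl.pause(.1)
print("at",ctrl.read_ee_pos(),W(0,.058,.06),ctrl.read_time())
shot("scene","s1.png"); shot("side","d1.png"); im,d,c=shot("wrist","w1.png")
a=cv2.resize(load("d1.png")[0][150:270,190:350],(640,480))
cv2.imwrite("pics/c1.png",np.hstack([a[:, :400],cv2.resize(im,None,fx=.78,fy=.78)[:300].repeat(1,0) if 0 else cv2.copyMakeBorder(cv2.resize(im,(400,300)),0,180,0,0,cv2.BORDER_CONSTANT)])[:,:,::-1])
E
```

```text
pad expected [0.63755659 0.05788758 0.058     ] [True, True]
w 0.04522416606447451 [0.55582856 0.31384846 0.02271151] 7.0083
F [-0.78724611  0.14566987 -1.56485174] 0.04491485672310684
at [ 0.53085234 -0.10893226  0.06142248] [ 0.52949712 -0.10928943  0.06      ] 9.9583
```

View pics/c1.png

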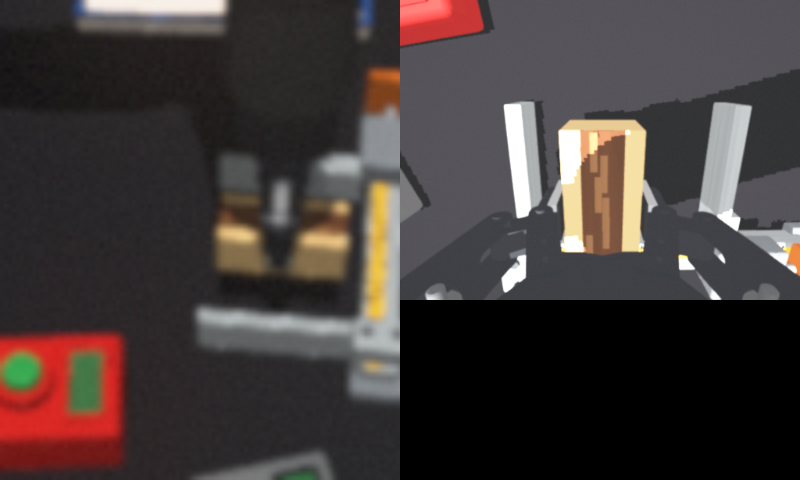

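The sample sits straight between the open jaws, with the bark up. Next I lower it, release and retreat, then go behind the thumb pad.

```bash
python3 - <<'E'
from h import *
print("stop",ctrl.move_straight(W(0,.058,.0155),v=.06,f_stop=5),ctrl.read_ee_pos())
ctrl.set_gripper(.062); print("w",ctrl.read_width(),ctrl.read_time())
ctrl.move_straight(W(0,.058,.15),v=.2)
ctrl.pause(.1); im,d,c=shot("wrist","w2.png")
P=cloud(d,c); z=P[...,2]; u=P[...,:2]@X-.5393; v=P[...,:2]@Y+.0963
m=(z>.0375)&(z<.05)&(d>0)&(abs(u)<.075)&(v>.02)&(v<.12)
print("sample",m.sum(),cv2.minAreaRect((np.c_[u[m],v[m]]*1000).astype(np.float32)),np.median(z[m]))
ctrl.set_gripper(0)
o=down(np.pi+TH)
ctrl.move_ptp(W(.085,.285,.13),o); ctrl.move_straight(W(.085,.285,.056),v=.2); ctrl.pause(.2)
print(ctrl.read_ee_pos()-W(.085,.285,.056),ctrl.read_contact_force(),ctrl.read_time())
s=shot("side","d2.png")[0]
a=cv2.resize(s[120:260,210:370],(460,400)); cv2.imwrite("pics/c2.png",np.hstack([a,cv2.resize(im,(340,400))])[:,:,::-1])
E
```

```text
stop True [ 0.52879189 -0.10932985  0.01834699]
w 0.06162786699174424 11.075
sample 5408 ((0.08314132690429688, 57.73777389526367), (46.02784729003906, 100.16948699951172), 89.87581634521484) 0.04022366513597604
[0.00103553 0.00027401 0.00184404] [0.38285463 0.50962113 0.19141313] 14.5167
```

View pics/c2.png

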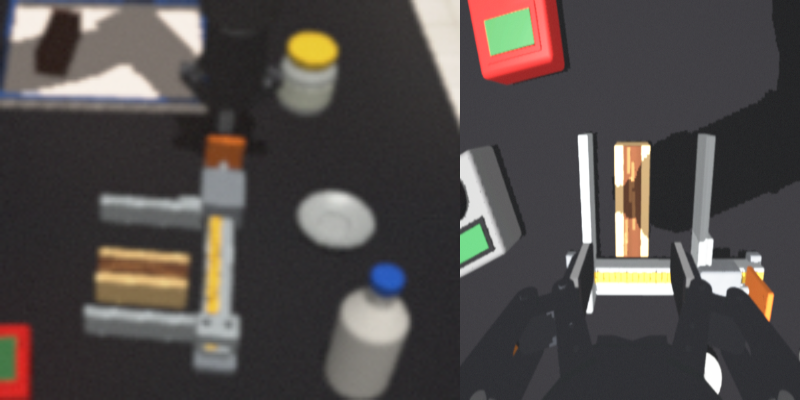

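The sample lies at caliper (0.1, 57.7) mm, within 0.2° of square, bark up, and the gripper is shut behind the orange pad. Next I push.

```bash
cat >> h.py <<'E'
def fy(n=4):
    return np.mean([np.dot(ctrl.read_contact_force()[:2],Y) for _ in range(n)])
def ly(): return np.dot(ctrl.read_ee_pos()[:2],Y)+.0963
E
python3 - <<'E'
from h import *
f0=fy(); t=W(.085,.235,.056)
print("contact",ctrl.move_straight(t,v=.03,f_stop=1.0),ly(),fy()-f0,ctrl.read_time())
for y in (.20,.165):
    ctrl.move_straight(W(.085,y,.056),v=.04,f_stop=6); print(y,ly(),round(fy()-f0,2),ctrl.read_time())
print(f0)
E
```

```text
contact True 0.2472578305458386 2.947828146673289 15.725
0.2 0.2000511267794759 2.3 17.0583
0.165 0.16506838670524726 2.54 18.0833
-0.5556924682816593
```

```bash
python3 - <<'E'
from h import *
f0=-.5557
for y in [.146,.141,.138,.136,.1345,.133,.132,.131,.130,.129,.128]:
    s=ctrl.move_straight(W(.085,y,.056),v=.02,f_stop=5); ctrl.pause(.1); f=fy()-f0; print(y,s,round(ly(),4),round(f,2),round(ctrl.read_time(),2))
    if f>5.0: break
im,d,c=shot("side","d3.png"); im2,_,c2=shot("wrist","w3.png")
E
```

```text
0.146 False 0.1461 3.33 19.28
0.141 False 0.1409 3.37 19.78
0.138 False 0.1379 2.92 20.18
0.136 False 0.136 3.85 20.53
0.1345 False 0.1345 4.64 20.88
0.133 False 0.133 4.91 21.23
0.132 False 0.132 4.97 21.58
0.131 False 0.1311 5.16 21.93
```

Force has risen to 5.2 N, which is about 10 mm of pad press with the sample nipped. I'll release and check from above.

```bash
python3 - <<'E'
from h import *
ctrl.move_straight(W(.085,.175,.056),v=.06); ctrl.move_straight(W(.085,.175,.14),v=.25)
ctrl.move_ptp(np.array([.48,-.22,.22]),down(np.pi/2+TH)); ctrl.pause(.2); print(ctrl.read_time())
im,d,c=shot("wrist","w4.png")
for l in ("hold_button_top","readout"): print(l,[(round(f["conf"],2),(c[3]@f["point"]+c[2]).round(4)) for f in ctrl.find_in(l,"wrist")])
P=cloud(d,c); z=P[...,2]; u=P[...,:2]@X-.5393; v=P[...,:2]@Y+.0963
m=(z>.0385)&(z<.043)&(d>0)&(abs(u)<.057)&(v>-.015)&(v<.08)
print("sample",m.sum(),cv2.minAreaRect((np.c_[u[m],v[m]]*1000).astype(np.float32)))
for lo in np.arange(-.056,.05,.02):
    k=(z>.03)&(z<.044)&(d>0)&(u>lo)&(u<lo+.02)&(v>-.03)&(v<.09); print(lo.round(3),v[k].min().round(4),v[k].max().round(4),"low jaw part",[v[k&(z<.0385)&(v>.03)].min().round(4) if (k&(z<.0385)&(v>.03)).any() else None])
h=cv2.cvtColor(im,cv2.COLOR_RGB2HSV); g=(h[...,0]>45)&(h[...,0]<80)&(h[...,1]>120)&(d>0)&(z>.05)
n,l,s,ce=cv2.connectedComponentsWithStats(g.astype(np.uint8))
for i in range(1,n):
    if s[i,4]>60: q=P[l==i]; print("green",ce[i],s[i,4],np.median(q,0).round(4),q.mean(0).round(4),((q.min(0)+q.max(0))/2).round(4),np.ptp(q,0).round(3))
cv2.imwrite("pics/c4.png",cv2.resize(im[:300],(800,468))[:,:,::-1])
E
```

```text
24.7167
hold_button_top [(0.95, array([ 0.4867, -0.3474,  0.0711])), (0.67, array([ 0.3344, -0.2316,  0.065 ]))]
readout [(0.91, array([ 0.2831, -0.3747,  0.0278])), (0.89, array([ 0.3829, -0.4591,  0.0485])), (0.58, array([ 0.3522, -0.2342,  0.043 ])), (0.57, array([ 0.5004, -0.336 ,  0.0418]))]
sample 3129 ((-2.2984352111816406, 25.433177947998047), (105.29621124267578, 62.12741470336914), 0.9338261485099792)
-0.056 -0.0126 0.0589 low jaw part [np.float64(0.0302)]
-0.036 -0.0126 0.0585 low jaw part [np.float64(0.0311)]
-0.016 -0.0125 0.0581 low jaw part [np.float64(0.0374)]
0.004 -0.0127 0.0583 low jaw part [np.float64(0.0404)]
0.024 -0.0127 0.0656 low jaw part [np.float64(0.0311)]
0.044 -0.0216 0.09 low jaw part [np.float64(0.0375)]
green [229.25988701  28.37853107] 177 [ 0.3316 -0.2265  0.0672] [ 0.3332 -0.2272  0.0671] [ 0.334  -0.2298  0.0668] [0.027 0.024 0.005]
green [140.42222222 206.01555556] 450 [ 0.491  -0.3505  0.0674] [ 0.4898 -0.3493  0.0667] [ 0.4903 -0.3522  0.0634] [0.031 0.035 0.013]
```

View pics/c4.png

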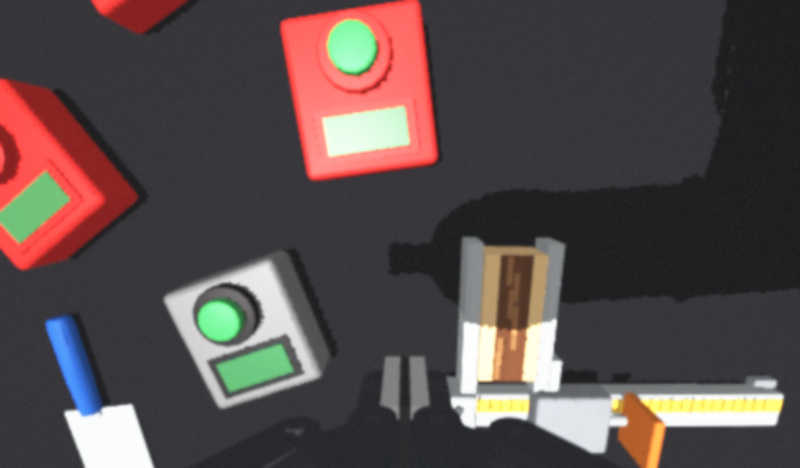

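The caliper reads about 46 mm across (outer span 71.1 mm minus two 12.5 mm plates). Both jaws are flush and the pad is free. The grey readout's button is at (221,320) in this crop, world (0.491, -0.351, 0.067). The red ones at (352,45) and to the left are look-alikes. Now the press.

```bash
python3 - <<'E'
from h import *
b=[.4908,-.3512]
ctrl.move_ptp([*b,.11],down(np.pi/2+TH)); ctrl.move_straight([*b,.083],v=.1); ctrl.pause(.2)
f0=np.mean([ctrl.read_contact_force() for _ in range(4)],0); print(ctrl.read_ee_pos(),f0)
for z in np.arange(.079,.063,-.0015):
    s=ctrl.move_straight([*b,z],v=.02,f_stop=6); f=(ctrl.read_contact_force()-f0); print(round(z,4),s,ctrl.read_ee_pos()[2].round(4),f.round(2))
    if s or f[2]>4.6: break
ctrl.pause(.3); shot("side","d5.png")
ctrl.move_straight([*b,.13],v=.1); print(ctrl.read_time())
E
```

```text
[ 0.49142648 -0.35121934  0.08397371] [ 0.9903762  -0.47413461 -0.58042918]
0.079 False 0.0788 [-1.03  0.63  1.08]
0.0775 False 0.0774 [-0.79 -0.84  1.2 ]
0.076 False 0.0761 [-0.58  0.22  1.85]
0.0745 False 0.0746 [-1.63  0.45  2.97]
0.073 False 0.0731 [0.14 0.62 3.5 ]
0.0715 False 0.0716 [-0.28  0.02  4.08]
0.07 False 0.0701 [-0.72  0.64  5.04]
29.1583
```

```bash
python3 - <<'E'
from h import *
ctrl.move_ptp(np.array([.48,-.22,.22]),down(np.pi/2+TH)); ctrl.pause(.2)
im,d,c=shot("wrist","w6.png"); sd=shot("side","d6.png")[0]; print(ctrl.read_time(),ctrl.read_width())
P=cloud(d,c); z=P[...,2]; v=P[...,:2]@Y+.0963; u=P[...,:2]@X-.5393
for lo in (-.05,-.02,.005):
    k=(z>.03)&(z<.044)&(d>0)&(u>lo)&(u<lo+.02)&(v>-.03)&(v<.09); print(lo,v[k].min().round(4),v[k].max().round(4))
old=load("w4.png")[0]; f=lambda i:cv2.resize(i[150:280,90:380],(640,287))
print("display before/after",old[230:240,150:172].mean((0,1)),im[230:240,150:172].mean((0,1)))
cv2.imwrite("pics/c6.png",np.vstack([f(im),cv2.resize(load("d5.png")[0][220:320,190:410],(640,290))])[:,:,::-1])
E
```

```text
30.1417 3.702426542996255e-05
-0.05 -0.0125 0.0588
-0.02 -0.0125 0.0583
0.005 -0.0126 0.0578
display before/after [110.34545455 202.20454545 130.88636364] [108.66818182 198.29545455 128.61363636]
```

View pics/c6.png

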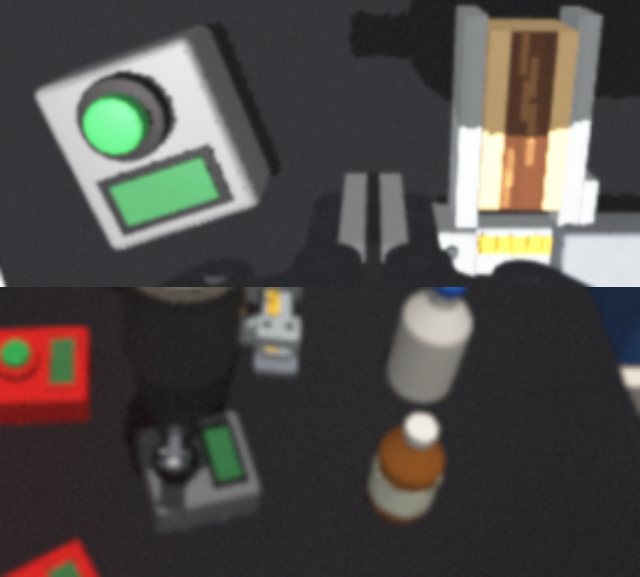

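```bash
python3 -c "
from h import *
ctrl.job_done()"
```

```text
the job is handed in; nothing more can be done
```

I moved the bark sample from the tray to the bench between the caliper jaws, closed the moving jaw on it, let go, then pressed and released the green hold button. The job is handed in at about 30 s of the 58 s allowed.

- **Sample:** Before closing, it lay bark up at (0.1, 57.7) mm in the caliper frame, within 0.2° of square and midway along the jaws.
- **Jaw:** I pushed the pad until the force reached 5.2 N, which is about 10 mm of press, then backed off. The last check showed an outer span of about 71 mm, which is about a 46 mm gap between two 12.5 mm plates. Both jaws lie flush, with the moving jaw within about 1° of square. The gap was the same before and after the button press.
- **Hold button:** I pressed the grey readout's button, not the red look-alikes. The press reached 5.0 N, which is about 4 to 4.5 N after sensor offset, with an estimated 5 to 7 mm of travel.
- **Not confirmed:** The readout display showed no visible change. That the press registered rests on the force and travel, which are noisy to about 0.5 N and 2 mm.
- **Everything else:** The gripper touched only the sample, the pad and the button. I saw nothing else moved in the pictures, but I did not measure the other things at the end.

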